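# Refit the idler spring on a watch-case lapping machine

### The arm

A 7-joint arm with a two-finger parallel gripper is mounted at the origin on the work surface. World frame = base frame: x ahead of the robot, y to its left, z up, the work surface at z = 0. Lengths are in mm, angles in rad, forces in N, time in s.
With the tool pointing down it reaches from about 400 to 850 mm from the base axis. Payload 4.4 kg.
Tool frame: the origin (TCP) lies between the finger pads; the fingertips stand 11 mm ahead of it and the grasp point (between the pads) lies 8 mm behind it; z points along the fingers, y is the direction in which the jaws open and shut (so a half turn about z gives the same grasp; the last joint's range is limited). The gripper opens to 94 mm and grips with 3 to 60 N. Pads are 16 mm wide; open, the fingers measure 119 mm over their backs; the gripper's body (75 mm by 177 mm) begins 78 mm behind the grasp point.
Start: joints at [1.278, 0.628, 0.038, 1.517, -0.027, 0.996, -0.02], TCP at [146.187, -633.362, 216.478] pointing down, gripper open.
Joint ranges: [-3.06, 3.06], [-0.37, 2.12], [-1.25, 1.32], [0.18, 2.47], [-1.1, 4.24], [0.23, 1.98], [-2.94, 2.94]. Speed limits (rad/s): [2.57, 2.57, 3.14, 3.14, 3.14, 3.14, 3.14].

### API

Orientations are given as a 3x3 rotation matrix whose columns are the frame's x, y, z axes.
In Python, from plant import bot, read_camera, calibration, hand_in, look_for gives the robot as it stands. The module is installed in compiled form; this text tells all that it offers.
- The arm moves only by the tool step_arm, never from a script. Its argument "targets" is a list of rows, each an object with "slide": the shift along the tool's x, y, z in cm, a list of three; "delta_rot": the turn, a rotation vector about the tool's x, y, z in rad, a list of three; "gripper": the closure in counts, from 0 (fully open) to 255 (shut). A call has 1 to 10 rows; each row shifts and turns the commanded pose from where the row before left it, along the tool's axes as they then stand; what a row does not reach is not made up. A row lasts 1/10 s, in which the tool goes at most 50 mm and 8.59 degrees, less where a joint would pass 70% of its speed; a pose out of reach is approached as far as the arm can. A call is refused whole if a number of a shift passes 5 or a number of a turn 0.15, either way. A call with a gripper value outside its range is refused whole. The fingers move at their own pace and stop on an object; "grip_force" is the grip in N (left out, the last holds). Time passes only in rows, so rows that do not move let the fingers close. It gives the time, the measured TCP pose, the force and the opening at its end, in the units of the state.
- bot.sense(): the state, without advancing time (a new reading comes with each control period).
- read_camera(name): name is "side" or "top" or "wrist"; returns (picture, depth): 480x640x3 uint8, blue, green, red; 480x640 float32, mm along the optical axis (not along the pixel's ray), 0 where there is no reading.
- calibration(name): a dict with "mtx" (3x3 intrinsics, pixels), "origin" and "orientation" of the camera in the world. Camera axes: x right, y down, z forward; pixel columns grow to the right and rows downward; lengths in mm; the calibration is good to about 2 mm. The wrist camera is an equidistant fisheye: a pixel r from the principal point sees the ray r / f radians off the axis. A picture is of the moment at which its call begins: read the wrist's pose just before it. calibration takes no time and is no camera call; for the wrist camera it gives the pose at the moment of the call.
- hand_in(): hands the job in, once; it reports no verdict.
Trained networks look in the newest picture that a camera, given by its name, has taken for a name from the list of things; names that differ only in an ending like _2 or _b are one class to them, and where a whole thing is asked for, a point or a joint stands for the part that bears it (a point fixed in the world has none). Each returns a list of dicts, best first, with "confidence" (0 to 1); they miss things now and then, are a little off and sometimes report something else, mostly with a low value. They report only what shows in the picture. A call takes as long as a camera call.
- look_for(query, camera): "point" ([x, y, z] in mm, in the coordinates of the camera as it stood for that picture, good to about 4 mm: the middle of the surface that is visible of it).
The state is a dict: "t": time; "joint_positions": joint angles; "joint_velocities": joint speeds; "joint_efforts": joint torques, N m; "tool_pos": TCP position; "orientation": TCP orientation; "ft_force": force on the tool from outside, world axes, zero at the start; "wrist_torque": the same for the moment, N m; "gripper_width": opening from 0.0 (shut) to 1.0 (fully open).
Only numpy, scipy, OpenCV 4.12 (cv2) and the standard library are available. Lean on these libraries where they do the work, as an engineer would, in place of code of your own. Each camera call takes 0.05 s, during which the arm holds its last target. There are 200 camera calls.

### The job

Refit the idler spring of the small lapping machine: hook the spring's bent leg down through the hole at the end of the swinging idler arm, then stretch the spring and drop its loop over the anchor post, below the post's head, so that the spring alone holds the rubber wheel home against the drum, and let go. The post is clamped somewhere along its slot, so feel for it gently: do not press the spring hard against the machine, do not overstretch it, and leave the watch, the jar and the loupe where they are.

Things in the scene. Friction and masses are not known exactly. Their poses are not given: they have to be found in the camera images.
- lap: lapping machine, guard off, fixed: green casing 280 x 320 mm, grey deck 70 mm above the bench. Origin under its middle at bench height, x away from its front, y to its left, z up. On the deck: drum 120 mm across, nut up to 43 mm high, middle at x 23, y -9 mm; idler arm with rubber wheel 40 mm across; brass motor spindle; slot with anchor post. The line from hole to post is clear by 35 mm each side
- idler (a joint): swing of the idler arm about its upright pivot (x -2, y 120 mm of the machine), rad: 0 = rubber wheel home against drum and motor spindle (hard stop), growing to 0.30 as it swings clear. Moves lightly (about 0.4 N at the hole) and stays where left; pulling the hooked spring draws it home. Home, the hole lies at x -75, y 60 mm of the machine
- hole (a point): middle of the round hole, 8 mm across, in the steel idler arm's free end, at the arm's top face, 16 mm above the deck. The arm is 4 mm thick, open underneath (12 mm to the deck); the plate round the hole is 22 mm square; the rest of the arm, 14 mm wide, leads away from it towards machine +x
- slot_mid (a point): middle of the adjusting slot, on the deck's face (x -75, y -70.5 mm of the machine). The brass post is clamped up to 12 mm either way along machine y from here; where is not measured: feel or look for it. Heights above the deck: foot 15 mm wide to 3.5 mm, collar 10 mm wide to 8 mm, neck 6 mm wide to 22 mm, head 9 mm wide with flat top to 28 mm
- spring: tension spring: coils 14 mm thick, 40 mm long, between square end blocks; firm, bends little, so one end can carry it. Origin in the middle of the hook end's block (16 long, 14 x 14 mm; grip across); x from hook to loop, z up, leg down. Lies on a fixed wooden block 80 x 46 x 30 mm, leg over its end. Closed when free; stretching takes 2 N plus 0.3 N per mm; more than 46 mm spoils it
- hook (a point): bend of the hook: a 4 mm wire runs from the hook end's block at mid height to this point, 26 mm from the block's middle, and there bends down. Hooked fully in, it lies 2 mm above the arm's top face
- hook_tip (a point): tip of the hook's straight leg, 15 mm below the bend at right angles to the spring, 4 mm thick, round-ended
- loop_end: the loop end's square block (16 mm long, 14 x 14 mm), origin in its middle, good to grip across; 56 mm from the hook end's block when the spring is free, more as it stretches; axes as for the spring
- loop (a point): middle of the round wire loop, 22.5 mm beyond the loop end block's middle, at its mid height: 12.5 mm wide inside, 19.5 mm outside, 3.5 mm wire, in the plane of the spring's x and y. It is 104.5 mm from the bend of the hook when the spring is free, 113 to 137 mm when in place on the post
- watch: bystander: brass pocket watch lying on the bench, 48 mm across, 10 mm high, origin under its middle
- jar: bystander: amber glass jar with black lid, 38 mm wide, 48 mm high, origin under its middle
- loupe: bystander: black eye loupe standing on the bench, 34 mm wide, 30 mm high, origin under its middle

How it is judged:
By the outcome, as a careful person would: the job done as asked, in the order asked, and still so for the second after the job is handed in, with the robot touching nothing.
It also fails if it takes over 67 s, if anything falls off the work surface, if the arm or the gripper's body presses on something with over 40 N, if the wrist force passes 120 N, or if a joint passes its speed limit or range.

## Working session

There is one attempt and no reset: what is moved stays moved. The work goes in short steps, Python scripts to look and compute and a tool call to move; the robot and the scene stay as the last step left them, time stands still between calls to the robot, and variables do not carry over. Pictures are saved under pics/ and viewed, about 8 in all and at most 12, crops included, and the job is handed in when it is done.

Besides the shell and the picture viewer there is one more tool, called after ">>>" as name(argument=value, ...), one argument or row to a line, values as JSON. step_arm: Moves the arm, as the interface text tells. Its arguments: {"type":"object","properties":{"targets":{"type":"array"},"grip_force":{"type":"number"}},"required":["targets"]}

```bash
mkdir -p pics; cat > h.py <<'E'
import numpy as np, cv2
from plant import bot, read_camera, calibration, hand_in, look_for
def towld(c,p): return np.array(c["orientation"])@np.array(p)+np.array(c["origin"])
def w(c,u,v,d):
    K=np.array(c["mtx"]); return towld(c,[(u-K[0,2])/K[0,0]*d,(v-K[1,2])/K[1,1]*d,d])
E
python3 - <<'E'
from h import *
np.set_printoptions(precision=1,suppress=True)
s=bot.sense();print(s)
for n in ("top","side"):
    c=calibration(n);im,d=read_camera(n);cv2.imwrite(f"pics/{n}0.png",im);np.save(f"pics/{n}0.npy",d)
    print(n,np.array(c["mtx"]),c["origin"],c["orientation"])
    for q in ["lap","idler","hole","slot_mid","spring","hook","hook_tip","loop_end","loop","watch","jar","loupe"]:
        print(q,[(round(r["confidence"],2),towld(c,r["point"])) for r in look_for(q,n)[:2]])
E
```

```text
{'t': 0.0, 'joint_positions': array([ 1.3,  0.6,  0. ,  1.5, -0. ,  1. , -0. ]), 'joint_velocities': array([-0., -0.,  0., -0.,  0.,  0.,  0.]), 'joint_efforts': array([ -0. , -55. ,   1.1, -18.7,  -0.1,   0. ,   0. ]), 'tool_pos': array([ 146. , -632.7,  215.6]), 'orientation': array([[ 1. ,  0.2, -0. ],
       [ 0.2, -1. ,  0. ],
       [-0. , -0. , -1. ]]), 'ft_force': array([ 0.5, -0.4, -0.6]), 'wrist_torque': array([0., 0., 0.]), 'gripper_width': 1.000604518551411}
top [[433.8   0.  320.1]
 [  0.  433.8 239.2]
 [  0.    0.    1. ]] [326.9 -55.8 960. ] [[-0.1 -1.   0.2]
 [-1.   0.1 -0. ]
 [ 0.  -0.2 -1. ]]
lap [(0.71, array([610.8,  63.9,  72.1])), (0.43, array([600.8, 136.5,  84.5]))]
idler [(0.87, array([602.4, 139.7,  88.3]))]
hole [(0.67, array([603.4, 137.5,  86.9]))]
slot_mid [(0.83, array([614.9,  69.5,  69.8]))]
spring [(0.77, array([ 441.2, -318.5,   42.2]))]
hook [(0.71, array([ 443.4, -320.7,   45.1])), (0.18, array([603.8, 136.3,  89. ]))]
hook_tip [(0.84, array([ 442. , -323.9,   42.5]))]
loop_end [(0.51, array([ 686.9, -262.2,   32.1])), (0.43, array([ 432.4, -344.5
[... 334 characters left out ...]
] [[ 1.  -0.   0.1]
 [-0.1 -0.5  0.8]
 [ 0.  -0.8 -0.5]]
lap [(0.67, array([627.9,  -9.8,  71.5]))]
idler [(0.61, array([598.5, 134.8,  90. ]))]
hole [(0.86, array([604.5, 135.4,  84. ]))]
slot_mid [(0.84, array([624.3,  -8.6,  71.7])), (0.4, array([ 432.3, -350.4,   40.6]))]
spring [(0.96, array([ 439.5, -322.5,   38.7]))]
hook [(0.89, array([ 445.5, -327.3,   40.8]))]
hook_tip [(0.74, array([ 440.5, -326.8,   38.6]))]
loop_end [(0.48, array([ 434.2, -345.6,   42.2]))]
loop [(0.5, array([ 443.2, -328.1,   41.1]))]
watch [(0.69, array([ 356.8, -199.6,    7.6]))]
jar [(0.95, array([ 641.1, -363.7,   34. ])), (0.67, array([626.8,  -9.7,  72.7]))]
loupe [(0.94, array([ 690.3, -271.6,   19.6]))]
```

View pics/top0.png

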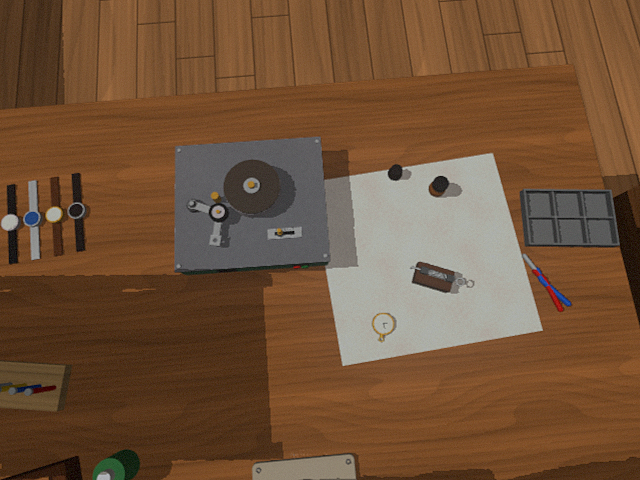

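The top view shows the machine at about (250,205), with the hole end of the arm at (216,240) and the post at (281,232). The spring is on its block at (438,277), hook to the left and loop to the right at (469,283). I'll enlarge these areas.

```bash
python3 - <<'E'
from h import *
np.set_printoptions(precision=1,suppress=True)
im=cv2.imread("pics/top0.png");d=np.load("pics/top0.npy");c=calibration("top")
a=cv2.resize(im[130:280,165:340],None,fx=3.4,fy=3.4,interpolation=cv2.INTER_CUBIC)[:,:]
b=cv2.resize(im[250:305,400:485],None,fx=9.4,fy=9.4,interpolation=cv2.INTER_CUBIC)[:, :]
s=cv2.imread("pics/side0.png")
cv2.imwrite("pics/a.png",a)
cv2.imwrite("pics/b.png",b)
# deck plane points: fit min area rect of points 66<z<74
v,u=np.mgrid[0:480,0:640]
K=np.array(c["mtx"]);P=np.stack([(u-K[0,2])/K[0,0]*d,(v-K[1,2])/K[1,1]*d,d],-1)@np.array(c["orientation"]).T+np.array(c["origin"])
m=(P[...,2]>60)&(P[...,2]<80)&(d>0)&(u>165)&(u<340)&(v>120)&(v<285)
print("deck z",np.median(P[m][:,2]))
r=cv2.minAreaRect(P[m][:,:2].astype(np.float32));print(r,cv2.boxPoints(r))
m=(u>400)&(u<485)&(v>255)&(v<300)&(P[...,2]>20)&(d>0)
print("block z hist",np.histogram(P[m][:,2],bins=range(20,60,3)))
for lo,hi in((25,34),(36,60)):
    mm=m&(P[...,2]>lo)&(P[...,2]<hi);r=cv2.minAreaRect(P[mm][:,:2].astype(np.float32));print(lo,r,cv2.boxPoints(r))
E
```

```text
deck z 70.59619000755708
((632.8203735351562, 67.72203063964844), (324.751220703125, 286.20477294921875), 89.00103759765625) [[486.9 -92.1]
 [773.1 -97.1]
 [778.7 227.6]
 [492.6 232.6]]
block z hist (array([ 17,  13,  72, 343, 143,  25,  63,  96,  95,  13,   0,   0,   0]), array([20, 23, 26, 29, 32, 35, 38, 41, 44, 47, 50, 53, 56, 59]))
25 ((443.94281005859375, -308.20550537109375), (94.21070861816406, 46.301483154296875), 68.1759262084961) [[ 404.9 -343.3]
 [ 447.9 -360.5]
 [ 482.9 -273.1]
 [ 440.  -255.9]]
36 ((442.3199768066406, -319.6772155761719), (114.95507049560547, 17.328947067260742), 69.02063751220703) [[ 413.7 -370.2]
 [ 429.8 -376.4]
 [ 471.  -269.1]
 [ 454.8 -262.9]]
```

View pics/a.png

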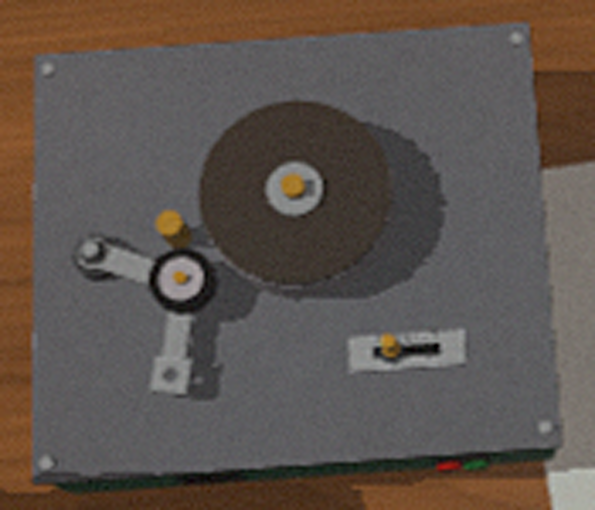

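View pics/b.png

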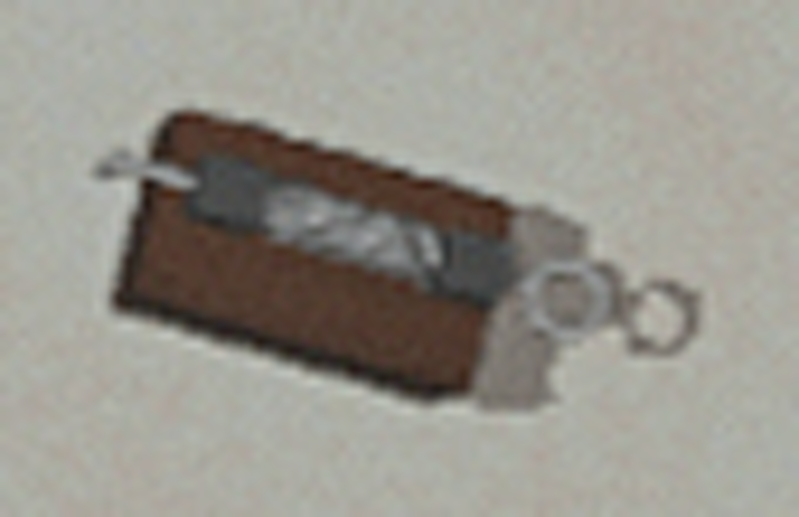

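Crop a: hole at about (170,375), post head at (389,345), deck corners at (36,56), (527,24), (556,447) and (33,480). Crop b: hook block at (232,190), loop block at (478,265), loop at (565,297). Next I'll convert these to world positions.

```bash
cat >> h.py <<'E'
def atz(c,u,v,z):
    K=np.array(c["mtx"]);R=np.array(c["orientation"]);o=np.array(c["origin"])
    r=R@[(u-K[0,2])/K[0,0],(v-K[1,2])/K[1,1],1]; return o+r*(z-o[2])/r[2]
E
python3 - <<'E'
from h import *
np.set_printoptions(precision=1,suppress=True)
c=calibration("top")
A=lambda x,y,z:atz(c,165+(x+.5)/3.4-.5,130+(y+.5)/3.4-.5,z)
B=lambda x,y,z:atz(c,400+(x+.5)/9.4-.5,250+(y+.5)/9.4-.5,z)
C=np.array([A(36,56,70),A(527,24,70),A(556,447,70),A(33,480,70)])
print("corners",C,"mid",C.mean(0))
xa=(C[0]+C[1]-C[2]-C[3])[:2];th=np.arctan2(xa[1],xa[0]);ya=(C[0]+C[3]-C[1]-C[2])[:2];th2=np.arctan2(-ya[0],ya[1]);print("yaw",th,th2)
th=(th+th2)/2;R=np.array([[np.cos(th),-np.sin(th)],[np.sin(th),np.cos(th)]]);o=C.mean(0)[:2]
toM=lambda p:R.T@(p[:2]-o)
for n,p,e in(("nut",A(292,185,113),"23,-9"),("pivot",A(93,248,90),"-2,120"),("hole",A(170,375,86),"home -75,60"),("post",A(389,345,98),"-75,-70.5+-12")):print(n,p,toM(p),e)
print("hook bend",B(105,165,37),"hblock",B(232,190,44),"lblock",B(478,265,44),"loop",B(565,297,37))
w_=calibration("wrist");print(w_,bot.sense()["tool_pos"],bot.sense()["orientation"])
E
```

```text
corners [[776.  226.4  70. ]
 [770.3 -94.9  70. ]
 [487.8 -87.7  70. ]
 [495.7 231.7  70. ]] mid [632.5  68.9  70. ]
yaw -0.022209533430378382 -0.021182385463635125
nut [655.4  58.8 113. ] [23.1 -9.6] 23,-9
pivot [633.9 186.6  90. ] [ -1.1 117.7] -2,120
hole [550.  142.7  86. ] [-84.  72.] home -75,60
post [553.9   7.8  98. ] [-77.2 -62.7] -75,-70.5+-12
hook bend [ 465.  -264.7   37. ] hblock [ 455.7 -291.1   44. ] lblock [ 433.8 -344.    44. ] loop [ 425.6 -364.8   37. ]
{'mtx': array([[371.6,   0. , 317.1],
       [  0. , 371.6, 240.4],
       [  0. ,   0. ,   1. ]]), 'origin': array([ 224.2, -616. ,  384.9]), 'orientation': array([[ 0.2, -0.9, -0.3],
       [-1. , -0.2, -0.1],
       [ 0. ,  0.3, -1. ]])} [ 146.2 -633.4  216.5] [[ 1.   0.2  0. ]
 [ 0.2 -1.  -0. ]
 [ 0.   0.  -1. ]]
```

```bash
cat >> h.py <<'E'
def plan(tgt,az=None):
    """shift (cm, tool axes after turning) and turn about tool z to bring TCP to tgt with tool x at azimuth az deg"""
    s=bot.sense();R=np.array(s["orientation"]);p=np.array(s["tool_pos"])
    a0=np.degrees(np.arctan2(R[1,0],R[0,0]));az=a0 if az is None else az
    t=np.radians(az);Rn=np.array([[np.cos(t),np.sin(t),0],[np.sin(t),-np.cos(t),0],[0,0,-1]])
    print("t",round(s["t"],2),"p",p.round(1),"az",round(a0,2),"tilt",R[2,:2].round(4),"F",np.round(s["ft_force"],1),"grip",round(s["gripper_width"]*94,1))
    print("turn z",round(-(np.radians(az-a0)),4),"slide after turn",((Rn.T@(np.array(tgt)-p))/10).round(2))
E
python3 -c "
from h import *
plan([434,-344,130],68.3)"
```

```text
t 1.3 p [ 146.2 -633.4  216.5] az 12.99 tilt [0. 0.] F [-0.7  0.2  0.1] grip 94.6
turn z -0.9653 slide after turn [37.53 16.04  8.65]
```

>>> step_arm(
  targets=[
    {"slide": [0,0,0],"delta_rot": [0,0,-0.138],"gripper": 140},
    {"slide": [0,0,0],"delta_rot": [0,0,-0.138],"gripper": 140},
    {"slide": [0,0,0],"delta_rot": [0,0,-0.138],"gripper": 140},
    {"slide": [0,0,0],"delta_rot": [0,0,-0.138],"gripper": 140},
    {"slide": [0,0,0],"delta_rot": [0,0,-0.138],"gripper": 140},
    {"slide": [0,0,0],"delta_rot": [0,0,-0.138],"gripper": 140},
    {"slide": [0,0,0],"delta_rot": [0,0,-0.138],"gripper": 140},
  ],
  grip_force=30,
)

```text
t: 2.0
tool_pos: [146.1, -633.4, 216.5]
orientation: [[0.364, 0.931, -0.0], [0.931, -0.364, -0.0], [-0.0, -0.0, -1.0]]
ft_force: [0.5, -0.4, -0.4]
gripper_width: 0.464
```

>>> step_arm(
  targets=[
    {"slide": [3.75,1.6,0.8],"delta_rot": [0,0,0],"gripper": 140},
    {"slide": [3.75,1.6,0.8],"delta_rot": [0,0,0],"gripper": 140},
    {"slide": [3.75,1.6,0.8],"delta_rot": [0,0,0],"gripper": 140},
    {"slide": [3.75,1.6,0.8],"delta_rot": [0,0,0],"gripper": 140},
    {"slide": [3.75,1.6,0.8],"delta_rot": [0,0,0],"gripper": 140},
    {"slide": [3.75,1.6,0.8],"delta_rot": [0,0,0],"gripper": 140},
    {"slide": [3.75,1.6,0.8],"delta_rot": [0,0,0],"gripper": 140},
    {"slide": [3.75,1.6,0.8],"delta_rot": [0,0,0],"gripper": 140},
    {"slide": [3.75,1.6,0.8],"delta_rot": [0,0,0],"gripper": 140},
    {"slide": [3.75,1.6,0.8],"delta_rot": [0,0,0],"gripper": 140},
  ],
)

```text
t: 3.0
tool_pos: [434.4, -342.9, 136.4]
orientation: [[0.369, 0.929, 0.0], [0.929, -0.369, -0.0], [-0.0, 0.001, -1.0]]
ft_force: [-1.2, -1.1, -0.6]
gripper_width: 0.451
```

```bash
cat >> h.py <<'E'
def wpx(c,P):
    """world -> wrist fisheye pixel"""
    K=np.array(c["mtx"]);q=np.array(c["orientation"]).T@(np.array(P)-np.array(c["origin"]))
    r=np.hypot(q[0],q[1]);th=np.arctan2(r,q[2]);return K[0,2]+K[0,0]*th*q[0]/r,K[1,2]+K[1,1]*th*q[1]/r
def watz(c,u,v,z):
    K=np.array(c["mtx"]);a=(u-K[0,2])/K[0,0];b=(v-K[1,2])/K[1,1];th=np.hypot(a,b)
    d=np.array([a/th*np.sin(th),b/th*np.sin(th),np.cos(th)]);r=np.array(c["orientation"])@d;o=np.array(c["origin"])
    return o+r*(z-o[2])/r[2]
E
python3 - <<'E'
from h import *
plan([434,-344,43],68.3)
c=calibration("wrist");im,d=read_camera("wrist");cv2.imwrite("pics/w1.png",im)
for P in([434,-344,44],[465,-265,37],[425.6,-364.8,37],[455,-291,44]):print(P,np.round(wpx(c,P)))
E
```

```text
t 3.0 p [ 434.4 -342.9  136.4] az 68.32 tilt [-0.0003  0.0006] F [-1.2 -1.1 -0.6] grip 42.4
turn z 0.0004 slide after turn [-0.12  0.    9.34]
[434, -344, 44] [316. 248.]
[465, -265, 37] [316. 131.]
[425.6, -364.8, 37] [316. 273.]
[455, -291, 44] [316. 170.]
```

View pics/w1.png

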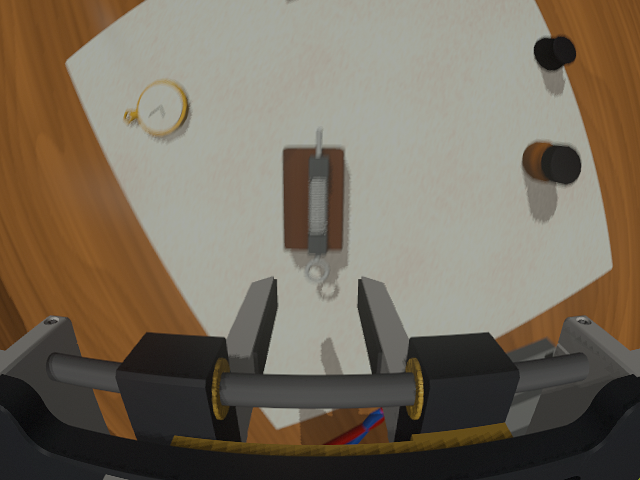

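Wrist view: the spring is lined up between the fingers, with the hook bend at (319,131), loop block at (318,243) and loop at (317,271). All are within about 2 px of the predictions. Now I'll go down and grip the loop block.

>>> step_arm(
  targets=[
    {"slide": [0,0.1,3],"delta_rot": [0,0,0],"gripper": 140},
    {"slide": [0,0,3],"delta_rot": [0,0,0],"gripper": 140},
    {"slide": [0,0,2],"delta_rot": [0,0,0],"gripper": 140},
    {"slide": [0,0,1],"delta_rot": [0,0,0],"gripper": 140},
    {"slide": [0,0,0.3],"delta_rot": [0,0,0],"gripper": 140},
    {"slide": [0,0,0],"delta_rot": [0,0,0],"gripper": 140},
  ],
)

```text
t: 3.65
tool_pos: [434.5, -344.6, 43.7]
orientation: [[0.369, 0.929, 0.0], [0.929, -0.369, -0.0], [-0.0, 0.001, -1.0]]
ft_force: [-0.4, 0.3, -0.4]
gripper_width: 0.45
```

>>> step_arm(
  targets=[
    {"slide": [0,0,0],"delta_rot": [0,0,0],"gripper": 255},
    {"slide": [0,0,0],"delta_rot": [0,0,0],"gripper": 255},
    {"slide": [0,0,0],"delta_rot": [0,0,0],"gripper": 255},
    {"slide": [0,0,0],"delta_rot": [0,0,0],"gripper": 255},
    {"slide": [0,0,0],"delta_rot": [0,0,0],"gripper": 255},
  ],
  grip_force=35,
)

```text
t: 4.15
tool_pos: [434.3, -344.5, 43.9]
orientation: [[0.369, 0.929, 0.0], [0.929, -0.369, -0.0], [-0.0, 0.001, -1.0]]
ft_force: [-0.1, 0.5, 2.5]
gripper_width: 0.145
```

>>> step_arm(
  targets=[
    {"slide": [0,0,-1],"delta_rot": [0,0,0],"gripper": 255},
    {"slide": [0,0,-3],"delta_rot": [0,0,0],"gripper": 255},
    {"slide": [0,0,-3.5],"delta_rot": [0,0,0],"gripper": 255},
    {"slide": [0,0,-3.5],"delta_rot": [0,0,0],"gripper": 255},
  ],
)

```text
t: 4.55
tool_pos: [433.8, -343.9, 154.8]
orientation: [[0.369, 0.929, -0.001], [0.929, -0.369, 0.001], [0.0, -0.001, -1.0]]
ft_force: [0.2, -0.6, -1.3]
gripper_width: 0.144
```

```bash
python3 - <<'E'
from h import *
# hook over hole: TCP = hole - 82mm along machine y
plan([548.2,61,152],88.76)
c=calibration("wrist");im,d=read_camera("wrist");cv2.imwrite("pics/w2.png",im[90:330,160:480])
s=bot.sense();p=np.array(s["tool_pos"]);R=np.array(s["orientation"])
for o in([82,0,5.5],[-22.5,0,5.5],[56,0,0]):print(o,np.round(wpx(c,p+R@o)))
E
```

```text
t 4.55 p [ 433.8 -343.9  154.8] az 68.35 tilt [ 0.0004 -0.001 ] F [ 0.2 -0.6 -1.3] grip 13.5
turn z -0.3562 slide after turn [40.72 10.56  0.28]
[82, 0, 5.5] [324. 133.]
[-22.5, 0, 5.5] [323. 341.]
[56, 0, 0] [324. 192.]
```

View pics/w2.png

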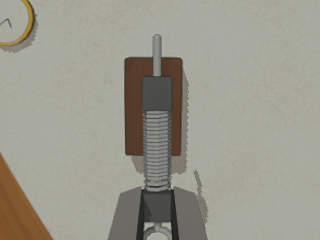

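The spring is held straight: hook bend at full-frame (317,127), loop visible between the fingers at (317,322). I'll carry it over the hole.

>>> step_arm(
  targets=[
    {"slide": [0,0,0],"delta_rot": [0,0,-0.119],"gripper": 255},
    {"slide": [0,0,0],"delta_rot": [0,0,-0.119],"gripper": 255},
    {"slide": [0,0,0],"delta_rot": [0,0,-0.118],"gripper": 255},
  ],
)

```text
t: 4.9
tool_pos: [434.1, -344.2, 154.0]
orientation: [[0.017, 1.0, 0.0], [1.0, -0.017, -0.0], [-0.0, 0.0, -1.0]]
ft_force: [-0.5, -0.3, -1.0]
gripper_width: 0.146
```

>>> step_arm(
  targets=[
    {"slide": [4.07,1.06,0],"delta_rot": [0,0,0],"gripper": 255},
    {"slide": [4.07,1.06,0],"delta_rot": [0,0,0],"gripper": 255},
    {"slide": [4.07,1.06,0],"delta_rot": [0,0,0],"gripper": 255},
    {"slide": [4.07,1.06,0],"delta_rot": [0,0,0],"gripper": 255},
    {"slide": [4.07,1.06,0],"delta_rot": [0,0,0],"gripper": 255},
    {"slide": [4.07,1.06,0],"delta_rot": [0,0,0],"gripper": 255},
    {"slide": [4.07,1.06,0],"delta_rot": [0,0,0],"gripper": 255},
    {"slide": [4.07,1.06,0],"delta_rot": [0,0,0],"gripper": 255},
    {"slide": [4.07,1.06,0],"delta_rot": [0,0,0],"gripper": 255},
    {"slide": [4.07,1.06,0],"delta_rot": [0,0,0],"gripper": 255},
  ],
)

```text
t: 5.9
tool_pos: [549.2, 61.9, 153.8]
orientation: [[0.022, 1.0, 0.0], [1.0, -0.022, -0.0], [-0.0, 0.0, -1.0]]
ft_force: [0.7, 0.1, -0.3]
gripper_width: 0.147
```

>>> step_arm(
  targets=[
    {"slide": [0,0,1.5],"delta_rot": [0,0,0],"gripper": 255},
    {"slide": [0,0,1.5],"delta_rot": [0,0,0],"gripper": 255},
    {"slide": [0,0,0],"delta_rot": [0,0,0],"gripper": 255},
  ],
)

```text
t: 6.2
tool_pos: [547.4, 60.3, 122.0]
orientation: [[0.021, 1.0, -0.004], [1.0, -0.021, -0.001], [-0.001, -0.004, -1.0]]
ft_force: [-0.1, -0.3, -1.2]
gripper_width: 0.145
```

```bash
python3 - <<'E'
from h import *
plan([548.2,61,120],88.76)
c=calibration("wrist");im,d=read_camera("wrist");print(look_for("hole","wrist")[:2],look_for("hook","wrist")[:2])
for P in([550,142.7,86],[556,8,98]):print(np.round(wpx(c,P)))
a=cv2.resize(im[60:240,220:420],None,fx=3,fy=3,interpolation=cv2.INTER_CUBIC);cv2.imwrite("pics/w3.png",a)
E
```

```text
t 6.2 p [547.4  60.3 122. ] az 88.79 tilt [-0.0009 -0.0039] F [-0.1 -0.3 -1.2] grip 13.6
turn z 0.0006 slide after turn [0.07 0.07 0.2 ]
[{'point': [57.0, -59.5, 194.8], 'confidence': 0.69}] [{'point': [-2.1, 0.1, 172.1], 'confidence': 0.57}]
[318. 131.]
[332. 359.]
```

View pics/w3.png

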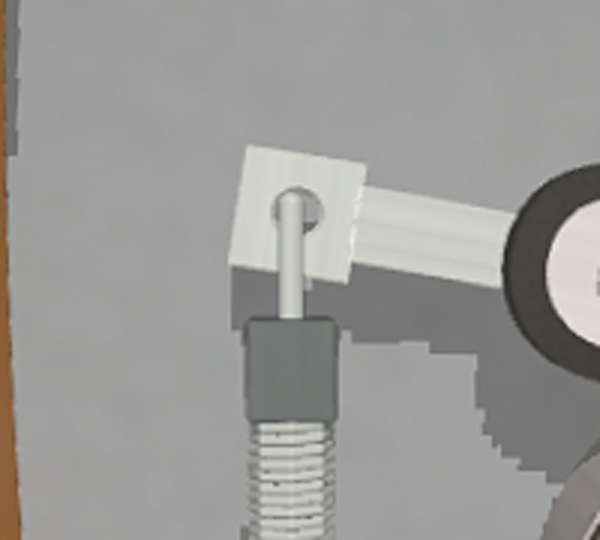

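Hole centre is at crop (297,211) and the hook bend at about (290,203). I need about +1.1 mm in tool y and −1 mm in tool x, then I lower gently.

>>> step_arm(
  targets=[
    {"slide": [-0.1,0.11,0],"delta_rot": [0,0,0],"gripper": 255},
    {"slide": [0,0,0.6],"delta_rot": [0,0,0],"gripper": 255},
    {"slide": [0,0,0.4],"delta_rot": [0,0,0],"gripper": 255},
    {"slide": [0,0,0],"delta_rot": [0,0,0],"gripper": 255},
    {"slide": [0,0,0],"delta_rot": [0,0,0],"gripper": 255},
  ],
)

```text
t: 6.85
tool_pos: [550.1, 59.3, 113.3]
orientation: [[0.022, 1.0, -0.0], [1.0, -0.022, -0.0], [-0.0, -0.0, -1.0]]
ft_force: [0.3, -0.9, -2.1]
gripper_width: 0.145
```

```bash
python3 - <<'E'
from h import *
plan([548.2,61,94],88.76)
im,d=read_camera("wrist")
a=cv2.resize(im[60:240,240:420],None,fx=3,fy=3,interpolation=cv2.INTER_CUBIC);cv2.imwrite("pics/w4.png",a)
E
```

```text
t 6.85 p [550.1  59.3 113.3] az 88.74 tilt [-0.     -0.0004] F [ 0.3 -0.9 -2.1] grip 13.6
turn z -0.0004 slide after turn [ 0.17 -0.19  1.93]
```

View pics/w4.png

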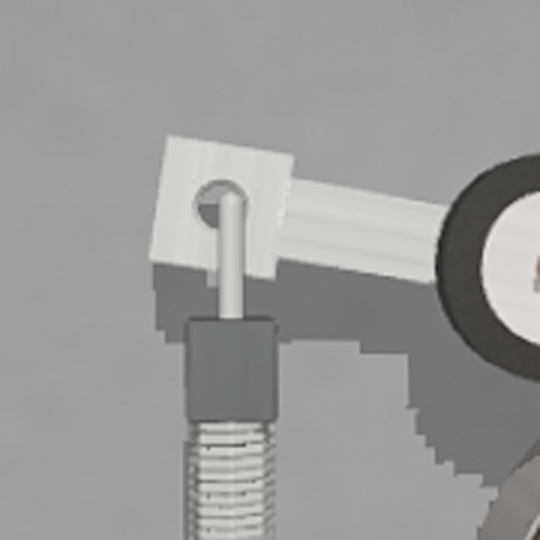

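Now the hole is at crop (220,205) and the hook at (231,204), so I need about −1.7 mm in tool y. The arm had not settled before the last picture.

>>> step_arm(
  targets=[
    {"slide": [0,-0.17,0],"delta_rot": [0,0,0],"gripper": 255},
    {"slide": [0,0,0],"delta_rot": [0,0,0],"gripper": 255},
    {"slide": [0,0,0],"delta_rot": [0,0,0],"gripper": 255},
    {"slide": [0,0,0],"delta_rot": [0,0,0],"gripper": 255},
  ],
)

```text
t: 7.3
tool_pos: [548.6, 59.3, 113.6]
orientation: [[0.022, 1.0, 0.0], [1.0, -0.022, 0.0], [0.0, 0.0, -1.0]]
ft_force: [0.5, -1.0, -2.1]
gripper_width: 0.143
```

```bash
python3 - <<'E'
from h import *
plan([548.2,61,94],88.76)
im,d=read_camera("wrist")
o=cv2.imread("pics/w4.png")
a=cv2.resize(im[60:240,240:420],None,fx=3,fy=3,interpolation=cv2.INTER_CUBIC);cv2.imwrite("pics/w5.png",a)
# wire column & hole columns along row through hole, and block mid
g=cv2.cvtColor(a,cv2.COLOR_BGR2GRAY)
for x in (o,a):
    g=cv2.cvtColor(x,cv2.COLOR_BGR2GRAY)
    k=(g[330:410,150:330]<125).mean(0)>.5;k=np.where(k)[0]+150;print("block cols",k.min(),k.max())
    m=cv2.inRange(g[170:240,150:290],0,185);n,_,st,ce=cv2.connectedComponentsWithStats(m);print([(list(st[i]),ce[i].round(1)) for i in range(1,n) if st[i][4]>60])
E
```

```text
t 7.3 p [548.6  59.3 113.6] az 88.74 tilt [0.     0.0002] F [ 0.5 -1.  -2.1] grip 13.5
turn z -0.0004 slide after turn [ 0.17 -0.04  1.96]
block cols 185 277
[([np.int32(0), np.int32(0), np.int32(12), np.int32(70), np.int32(490)], array([ 3.7, 25.9])), ([np.int32(43), np.int32(9), np.int32(56), np.int32(61), np.int32(1903)], array([69.9, 35.3]))]
block cols 185 277
[([np.int32(0), np.int32(0), np.int32(21), np.int32(70), np.int32(1085)], array([ 7.6, 30.5])), ([np.int32(52), np.int32(9), np.int32(56), np.int32(61), np.int32(1793)], array([78.6, 34.6]))]
```

The hole moved to about 229 against the hook at 231, so the offset is 0.3 mm. I'll lower in small steps.

>>> step_arm(
  targets=[
    {"slide": [0,0,0.3],"delta_rot": [0,0,0],"gripper": 255},
    {"slide": [0,0,0.3],"delta_rot": [0,0,0],"gripper": 255},
    {"slide": [0,0,0.2],"delta_rot": [0,0,0],"gripper": 255},
    {"slide": [0,0,0.2],"delta_rot": [0,0,0],"gripper": 255},
    {"slide": [0,0,0.1],"delta_rot": [0,0,0],"gripper": 255},
    {"slide": [0,0,0],"delta_rot": [0,0,0],"gripper": 255},
  ],
)

```text
t: 7.95
tool_pos: [548.4, 59.3, 102.3]
orientation: [[0.022, 1.0, -0.0], [1.0, -0.022, -0.0], [-0.0, -0.0, -1.0]]
ft_force: [0.3, -0.5, -1.3]
gripper_width: 0.147
```

>>> step_arm(
  targets=[
    {"slide": [0,0,0.1],"delta_rot": [0,0,0],"gripper": 255},
    {"slide": [0,0,0.1],"delta_rot": [0,0,0],"gripper": 255},
    {"slide": [0,0,0],"delta_rot": [0,0,0],"gripper": 255},
  ],
)

```text
t: 8.25
tool_pos: [548.5, 59.3, 100.4]
orientation: [[0.022, 1.0, -0.0], [1.0, -0.022, -0.0], [-0.0, -0.0, -1.0]]
ft_force: [-1.0, 0.0, -0.6]
gripper_width: 0.144
```

>>> step_arm(
  targets=[
    {"slide": [0,0,0.1],"delta_rot": [0,0,0],"gripper": 255},
    {"slide": [0,0,0.1],"delta_rot": [0,0,0],"gripper": 255},
    {"slide": [0,0,0.1],"delta_rot": [0,0,0],"gripper": 255},
    {"slide": [0,0,0],"delta_rot": [0,0,0],"gripper": 255},
  ],
)

```text
t: 8.65
tool_pos: [548.5, 59.3, 97.3]
orientation: [[0.022, 1.0, -0.0], [1.0, -0.022, -0.0], [-0.0, -0.0, -1.0]]
ft_force: [-0.7, -0.4, -2.4]
gripper_width: 0.146
```

>>> step_arm(
  targets=[
    {"slide": [0,0,0.1],"delta_rot": [0,0,0],"gripper": 255},
    {"slide": [0,0,0.1],"delta_rot": [0,0,0],"gripper": 255},
    {"slide": [0,0,0],"delta_rot": [0,0,0],"gripper": 255},
    {"slide": [0,0,0],"delta_rot": [0,0,0],"gripper": 255},
  ],
)

```text
t: 9.05
tool_pos: [548.6, 59.3, 95.5]
orientation: [[0.022, 1.0, 0.0], [1.0, -0.022, 0.0], [0.0, 0.0, -1.0]]
ft_force: [-0.5, 0.2, -1.1]
gripper_width: 0.149
```

```bash
python3 - <<'E'
from h import *
plan([548.2,61,94],88.76)
im,d=read_camera("wrist")
cv2.imwrite("pics/w6f.png",im);np.save("pics/w6.npy",d)
a=cv2.resize(im[60:360,220:420],None,fx=2,fy=2,interpolation=cv2.INTER_CUBIC);cv2.imwrite("pics/w6.png",a)
E
```

```text
t 9.05 p [548.6  59.3  95.5] az 88.74 tilt [0. 0.] F [-0.5  0.2 -1.1] grip 14.0
turn z -0.0004 slide after turn [ 0.17 -0.04  0.15]
```

View pics/w6.png

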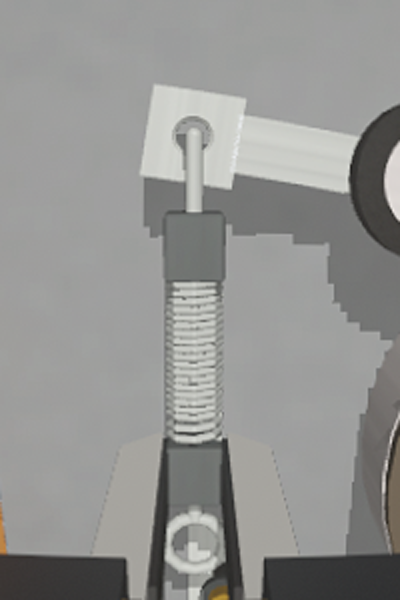

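The leg went down through the hole with no contact force. The hook is at crop (193,130) inside the hole ring, and the loop at (195,540) and post head at (215,590) show between the fingers. Now I'll draw the idler home.

>>> step_arm(
  targets=[
    {"slide": [-0.2,0.2,0.05],"delta_rot": [0,0,0],"gripper": 255},
    {"slide": [-0.2,0.2,0],"delta_rot": [0,0,0],"gripper": 255},
    {"slide": [-0.2,0.2,0],"delta_rot": [0,0,0],"gripper": 255},
    {"slide": [-0.2,0.2,0],"delta_rot": [0,0,0],"gripper": 255},
    {"slide": [-0.2,0.1,0],"delta_rot": [0,0,0],"gripper": 255},
    {"slide": [0,0,0],"delta_rot": [0,0,0],"gripper": 255},
    {"slide": [0,0,0],"delta_rot": [0,0,0],"gripper": 255},
  ],
)

```text
t: 9.8
tool_pos: [557.3, 48.9, 95.0]
orientation: [[0.022, 1.0, -0.0], [1.0, -0.022, -0.0], [-0.0, -0.0, -1.0]]
ft_force: [-0.2, -0.8, -2.1]
gripper_width: 0.144
```

```bash
python3 - <<'E'
from h import *
plan([557.1,50,94],88.76)
im,d=read_camera("wrist");cv2.imwrite("pics/w7f.png",im)
E
```

```text
t 9.8 p [557.3  48.9  95. ] az 88.72 tilt [-0.0001 -0.    ] F [-0.2 -0.8 -2.1] grip 13.5
turn z -0.0006 slide after turn [ 0.11 -0.02  0.1 ]
```

>>> step_arm(
  targets=[
    {"slide": [0,0,-0.33],"delta_rot": [0,-0.04,0],"gripper": 255},
    {"slide": [0,0,-0.33],"delta_rot": [0,-0.04,0],"gripper": 255},
    {"slide": [0,0,-0.33],"delta_rot": [0,-0.04,0],"gripper": 255},
    {"slide": [0,0,0],"delta_rot": [0,0,0],"gripper": 255},
    {"slide": [0,0,0],"delta_rot": [0,0,0],"gripper": 255},
  ],
)

```text
t: 10.35
tool_pos: [557.3, 50.0, 104.8]
orientation: [[0.021, 1.0, -0.002], [0.993, -0.021, -0.119], [-0.119, 0.0, -0.993]]
ft_force: [-0.3, 0.1, -1.1]
gripper_width: 0.14
```

>>> step_arm(
  targets=[
    {"slide": [-0.1,0,0],"delta_rot": [0,0,0],"gripper": 255},
    {"slide": [-0.1,0,0],"delta_rot": [0,0,0],"gripper": 255},
    {"slide": [-0.1,0,0],"delta_rot": [0,0,0],"gripper": 255},
    {"slide": [0,0,0],"delta_rot": [0,0,0],"gripper": 255},
    {"slide": [0,0,0],"delta_rot": [0,0,0],"gripper": 255},
  ],
)

```text
t: 10.85
tool_pos: [557.3, 46.4, 105.2]
orientation: [[0.022, 1.0, -0.003], [0.993, -0.022, -0.119], [-0.119, 0.0, -0.993]]
ft_force: [-0.4, 1.6, -1.6]
gripper_width: 0.14
```

```bash
python3 - <<'E'
from h import *
plan([556.8,30.3,106],88.76)
im,d=read_camera("wrist");cv2.imwrite("pics/w8f.png",im)
e,_=read_camera("side");cv2.imwrite("pics/s8.png",e)
c=calibration("side");K=np.array(c["mtx"])
q=np.array(c["orientation"]).T@(np.array([557,60,85])-np.array(c["origin"]));u,v=(K@q/q[2])[:2].astype(int);print(u,v)
b=cv2.resize(e[v-40:v+40,u-55:u+55],None,fx=5,fy=5,interpolation=cv2.INTER_CUBIC)
a=cv2.resize(im[60:360,230:400],None,fx=400/300,fy=400/300)
b=cv2.copyMakeBorder(b,0,0,0,0,0);cv2.imwrite("pics/c8.png",np.hstack([a,b]))
E
```

```text
t 10.85 p [557.3  46.4 105.2] az 88.72 tilt [-1.195e-01  1.000e-04] F [-0.4  1.6 -1.6] grip 13.2
turn z -0.0008 slide after turn [-1.61 -0.02 -0.08]
333 202
```

View pics/c8.png

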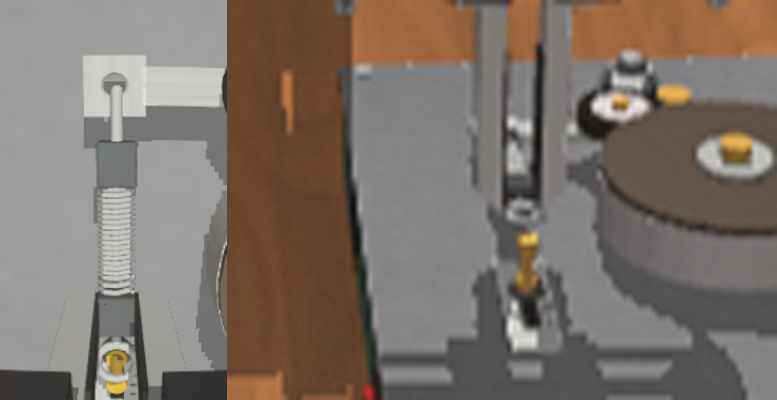

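The idler is home with the arm square to the machine, and the hook is in its hole at (116,82). From the side, loop and post are laterally in line. I'll stretch the spring until the loop is over the post.

>>> step_arm(
  targets=[
    {"slide": [-0.2,0,-0.1],"delta_rot": [0,0,0],"gripper": 255},
    {"slide": [-0.2,0,0],"delta_rot": [0,0,0],"gripper": 255},
    {"slide": [-0.3,0,0],"delta_rot": [0,0,0],"gripper": 255},
    {"slide": [-0.3,0,0],"delta_rot": [0,0,0],"gripper": 255},
    {"slide": [-0.3,0,0],"delta_rot": [0,0,0],"gripper": 255},
    {"slide": [-0.2,0,0],"delta_rot": [0,0,0],"gripper": 255},
    {"slide": [-0.1,0,0],"delta_rot": [0,0,0],"gripper": 255},
    {"slide": [0,0,0],"delta_rot": [0,0,0],"gripper": 255},
    {"slide": [0,0,0],"delta_rot": [0,0,0],"gripper": 255},
  ],
)

```text
t: 11.85
tool_pos: [557.1, 32.2, 108.1]
orientation: [[0.021, 1.0, -0.002], [0.993, -0.021, -0.118], [-0.118, 0.001, -0.993]]
ft_force: [0.4, 6.3, -2.5]
gripper_width: 0.146
```

```bash
python3 - <<'E'
from h import *
plan([556.8,30.3,106],88.76)
s=bot.sense();p=np.array(s["tool_pos"]);R=np.array(s["orientation"])
c=calibration("wrist");im,d=read_camera("wrist");cv2.imwrite("pics/w9f.png",im);np.save("pics/w9.npy",d)
L=p+R@[-22.5,0,6.7];print("loop est",L.round(1),np.round(wpx(c,L),1),"head pred",np.round(wpx(c,[556.1,7.8,98]),1))
# fixed-height pixel of 1mm along y
for y in(4,8,12):print(y,np.round(wpx(c,[556.1,y,98]),1))
e,_=read_camera("side");cv2.imwrite("pics/s9.png",e)
b=cv2.resize(e[180:240,295:385],None,fx=5,fy=5,interpolation=cv2.INTER_CUBIC)
a=cv2.resize(im[280:355,285:355],None,fx=4,fy=4,interpolation=cv2.INTER_CUBIC);cv2.imwrite("pics/c9.png",np.hstack([a,b]))
E
```

```text
t 11.85 p [557.1  32.2 108.1] az 88.78 tilt [-0.1176  0.0007] F [ 0.4  6.3 -2.5] grip 13.7
turn z 0.0004 slide after turn [-0.19 -0.03  0.21]
loop est [556.7   9.1 104.1] [316.4 332.5] head pred [315.4 327.8]
4 [315.6 333.2]
8 [315.4 327.5]
12 [315.3 321.7]
```

View pics/c9.png

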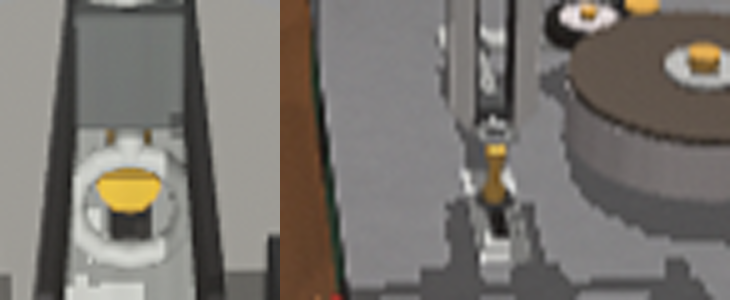

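Wrist crop: loop centre at about (128,203), head centre at about (128.5,184). That puts the post at y≈8 and the loop at y≈9.1, with the sideways offset near zero. I'll stretch 1 mm more, then lower while flattening, and check the force.

>>> step_arm(
  targets=[
    {"slide": [-0.1,0,0],"delta_rot": [0,0,0],"gripper": 255},
    {"slide": [0.012,0,0.15],"delta_rot": [0,0.013,0],"gripper": 255},
    {"slide": [0.01,0,0.15],"delta_rot": [0,0.013,0],"gripper": 255},
    {"slide": [0.008,0,0.15],"delta_rot": [0,0.013,0],"gripper": 255},
    {"slide": [0,0,0],"delta_rot": [0,0,0],"gripper": 255},
    {"slide": [0,0,0],"delta_rot": [0,0,0],"gripper": 255},
  ],
)

```text
t: 12.55
tool_pos: [557.1, 30.9, 103.8]
orientation: [[0.022, 1.0, -0.001], [0.997, -0.022, -0.079], [-0.079, 0.001, -0.997]]
ft_force: [-0.4, 7.0, -2.6]
gripper_width: 0.141
```

>>> step_arm(
  targets=[
    {"slide": [0.003,0,0.07],"delta_rot": [0,0.006,0],"gripper": 255},
    {"slide": [0,0,0],"delta_rot": [0,0,0],"gripper": 255},
    {"slide": [0,0,0],"delta_rot": [0,0,0],"gripper": 255},
  ],
)

```text
t: 12.85
tool_pos: [557.1, 31.0, 103.1]
orientation: [[0.021, 1.0, -0.001], [0.997, -0.021, -0.073], [-0.073, 0.001, -0.997]]
ft_force: [0.7, 6.6, -2.4]
gripper_width: 0.143
```

>>> step_arm(
  targets=[
    {"slide": [0.003,0,0.07],"delta_rot": [0,0.006,0],"gripper": 255},
    {"slide": [0,0,0],"delta_rot": [0,0,0],"gripper": 255},
    {"slide": [0,0,0],"delta_rot": [0,0,0],"gripper": 255},
  ],
)

```text
t: 13.15
tool_pos: [557.1, 31.0, 102.4]
orientation: [[0.021, 1.0, -0.001], [0.998, -0.021, -0.067], [-0.067, 0.001, -0.998]]
ft_force: [0.9, 6.6, -2.9]
gripper_width: 0.148
```

>>> step_arm(
  targets=[
    {"slide": [0.002,0,0.07],"delta_rot": [0,0.006,0],"gripper": 255},
    {"slide": [0,0,0],"delta_rot": [0,0,0],"gripper": 255},
    {"slide": [0.002,0,0.07],"delta_rot": [0,0.006,0],"gripper": 255},
    {"slide": [0,0,0],"delta_rot": [0,0,0],"gripper": 255},
    {"slide": [0,0,0],"delta_rot": [0,0,0],"gripper": 255},
  ],
)

```text
t: 13.65
tool_pos: [557.1, 30.9, 101.0]
orientation: [[0.021, 1.0, -0.001], [0.998, -0.021, -0.055], [-0.055, 0.001, -0.998]]
ft_force: [0.4, 6.0, -2.2]
gripper_width: 0.145
```

>>> step_arm(
  targets=[
    {"slide": [0,0,0.07],"delta_rot": [0,0.006,0],"gripper": 255},
    {"slide": [0,0,0],"delta_rot": [0,0,0],"gripper": 255},
    {"slide": [0,0,0.07],"delta_rot": [0,0.006,0],"gripper": 255},
    {"slide": [0,0,0],"delta_rot": [0,0,0],"gripper": 255},
    {"slide": [0,0,0],"delta_rot": [0,0,0],"gripper": 255},
  ],
)

```text
t: 14.15
tool_pos: [557.1, 30.7, 99.7]
orientation: [[0.021, 1.0, -0.0], [0.999, -0.021, -0.043], [-0.043, 0.001, -0.999]]
ft_force: [-0.7, 5.8, -1.6]
gripper_width: 0.142
```

```bash
python3 - <<'E'
from h import *
plan([556.8,30.3,94.7],88.76)
s=bot.sense();p=np.array(s["tool_pos"]);R=np.array(s["orientation"])
c=calibration("wrist");im,d=read_camera("wrist");cv2.imwrite("pics/w10f.png",im)
L=p+R@[-22.5,0,6.7];print("loop est",L.round(1),np.round(wpx(c,L),1),"head pred",np.round(wpx(c,[556.1,7.8,98]),1))
cv2.imwrite("pics/c10.png",cv2.resize(im[280:355,275:365],None,fx=8,fy=8,interpolation=cv2.INTER_CUBIC))
E
```

```text
t 14.15 p [557.1  30.7  99.7] az 88.78 tilt [-0.0431  0.0006] F [-0.7  5.8 -1.6] grip 13.4
turn z 0.0004 slide after turn [-0.04 -0.02  0.5 ]
loop est [556.6   8.   93.9] [316.3 332.5] head pred [315.4 336.9]
```

View pics/c10.png

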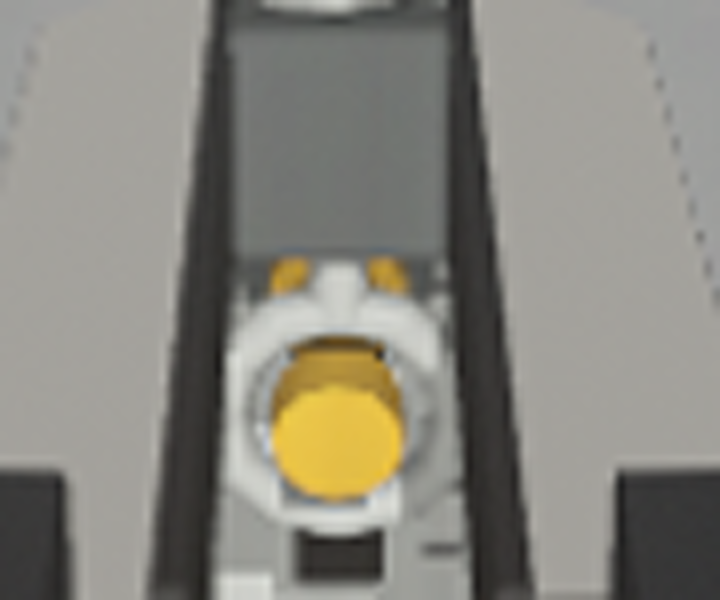

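The post head at (338,440) shows inside and above the loop ring, and the force is steady. I'll lower the last 5 mm, ease the tension onto the neck, then release.

>>> step_arm(
  targets=[
    {"slide": [0,0,0.08],"delta_rot": [0,0.007,0],"gripper": 255},
    {"slide": [0,0,0.08],"delta_rot": [0,0.007,0],"gripper": 255},
    {"slide": [0,0,0.08],"delta_rot": [0,0.007,0],"gripper": 255},
    {"slide": [0,0,0.08],"delta_rot": [0,0.007,0],"gripper": 255},
    {"slide": [0,0,0.08],"delta_rot": [0,0.007,0],"gripper": 255},
    {"slide": [0,0,0.08],"delta_rot": [0,0.007,0],"gripper": 255},
    {"slide": [0,0,0],"delta_rot": [0,0,0],"gripper": 255},
    {"slide": [0,0,0],"delta_rot": [0,0,0],"gripper": 255},
  ],
)

```text
t: 15.0
tool_pos: [557.1, 30.5, 95.0]
orientation: [[0.021, 1.0, 0.001], [1.0, -0.021, -0.001], [-0.001, 0.001, -1.0]]
ft_force: [-0.3, 6.7, -0.4]
gripper_width: 0.145
```

>>> step_arm(
  targets=[
    {"slide": [0.1,0,0],"delta_rot": [0,0,0],"gripper": 255},
    {"slide": [0.1,0,0],"delta_rot": [0,0,0],"gripper": 255},
    {"slide": [0.05,0,0],"delta_rot": [0,0,0],"gripper": 255},
    {"slide": [0,0,0],"delta_rot": [0,0,0],"gripper": 255},
    {"slide": [0,0,0],"delta_rot": [0,0,0],"gripper": 255},
  ],
)

```text
t: 15.5
tool_pos: [557.1, 32.7, 95.0]
orientation: [[0.021, 1.0, 0.0], [1.0, -0.021, -0.002], [-0.002, 0.001, -1.0]]
ft_force: [0.7, 6.0, -1.2]
gripper_width: 0.142
```

>>> step_arm(
  targets=[
    {"slide": [0.06,0,0],"delta_rot": [0,0,0],"gripper": 255},
    {"slide": [0.06,0,0],"delta_rot": [0,0,0],"gripper": 255},
    {"slide": [0,0,0],"delta_rot": [0,0,0],"gripper": 255},
    {"slide": [0,0,0],"delta_rot": [0,0,0],"gripper": 255},
  ],
)

```text
t: 15.9
tool_pos: [557.1, 33.6, 94.9]
orientation: [[0.022, 1.0, 0.0], [1.0, -0.022, -0.002], [-0.002, 0.0, -1.0]]
ft_force: [0.7, 4.9, -0.2]
gripper_width: 0.137
```

>>> step_arm(
  targets=[
    {"slide": [0.05,0,0],"delta_rot": [0,0,0],"gripper": 255},
    {"slide": [0,0,0],"delta_rot": [0,0,0],"gripper": 255},
    {"slide": [0,0,0],"delta_rot": [0,0,0],"gripper": 255},
  ],
)

```text
t: 16.2
tool_pos: [557.0, 33.7, 94.8]
orientation: [[0.022, 1.0, 0.0], [1.0, -0.022, -0.003], [-0.003, 0.0, -1.0]]
ft_force: [0.9, 4.3, -0.5]
gripper_width: 0.142
```

>>> step_arm(
  targets=[
    {"slide": [0,0,0],"delta_rot": [0,0,0],"gripper": 215},
    {"slide": [0,0,0],"delta_rot": [0,0,0],"gripper": 190},
    {"slide": [0,0,0],"delta_rot": [0,0,0],"gripper": 175},
    {"slide": [0,0,0],"delta_rot": [0,0,0],"gripper": 175},
    {"slide": [0,0,0],"delta_rot": [0,0,0],"gripper": 175},
  ],
)

```text
t: 16.7
tool_pos: [556.9, 32.9, 94.7]
orientation: [[0.022, 1.0, -0.0], [1.0, -0.022, -0.004], [-0.004, -0.0, -1.0]]
ft_force: [-0.1, 0.0, -0.2]
gripper_width: 0.314
```

>>> step_arm(
  targets=[
    {"slide": [0,0,-0.5],"delta_rot": [0,0,0],"gripper": 175},
    {"slide": [0,0,-1.5],"delta_rot": [0,0,0],"gripper": 175},
    {"slide": [0,0,-3],"delta_rot": [0,0,0],"gripper": 175},
    {"slide": [-1,0,-3],"delta_rot": [0,0,0],"gripper": 175},
    {"slide": [-3,0,0],"delta_rot": [0,0,0],"gripper": 175},
    {"slide": [-4,0,0],"delta_rot": [0,0,0],"gripper": 175},
    {"slide": [0,0,0],"delta_rot": [0,0,0],"gripper": 175},
    {"slide": [0,0,0],"delta_rot": [0,0,0],"gripper": 175},
  ],
)

```text
t: 17.5
tool_pos: [555.1, -47.3, 175.3]
orientation: [[0.025, 1.0, 0.0], [1.0, -0.025, -0.003], [-0.003, 0.0, -1.0]]
ft_force: [-0.4, 0.8, -0.5]
gripper_width: 0.313
```

```bash
python3 - <<'E'
from h import *
plan([556.8,30.3,94.7],88.76)
im,d=read_camera("wrist");c=calibration("wrist");print(wpx(c,[557,65,88]))
e,_=read_camera("side");b=cv2.resize(e[160:230,285:395],None,fx=4,fy=4,interpolation=cv2.INTER_CUBIC)
u,v=map(int,wpx(c,[557,65,88]));v=max(v,135);a=cv2.resize(im[v-135:v+135,u-80:u+80],None,fx=2.1,fy=2.1,interpolation=cv2.INTER_CUBIC)
H=max(a.shape[0],b.shape[0]);f=lambda x:cv2.copyMakeBorder(x,0,H-x.shape[0],0,0,0)
cv2.imwrite("pics/c11.png",np.hstack([f(a),f(b)]))
E
```

```text
t 17.5 p [555.1 -47.3 175.3] az 88.59 tilt [-0.0031  0.0002] F [-0.4  0.8 -0.5] grip 29.4
turn z -0.0029 slide after turn [7.76 0.   8.06]
(np.float64(315.46279264457235), np.float64(90.89793751038039))
```

View pics/c11.png

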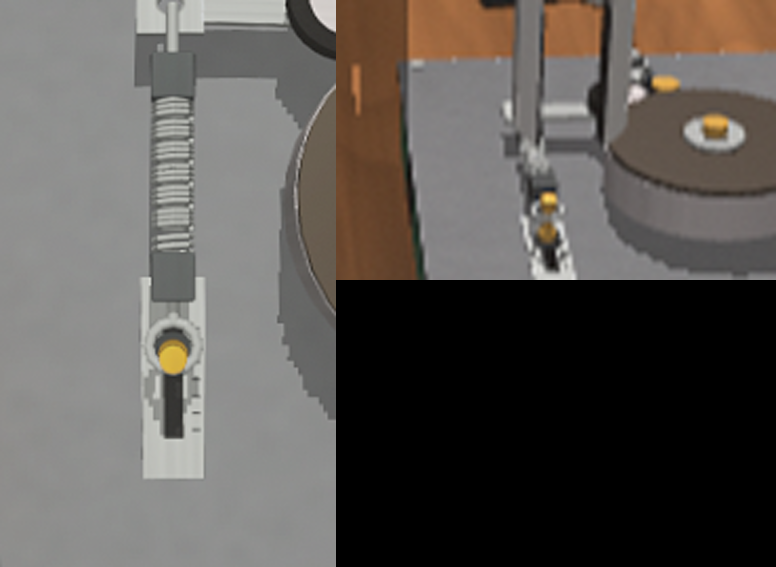

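The spring is stretched straight between the hole and the post, with its loop around the neck below the head at (173,350). The hook is in the hole at (172,10), the idler arm is home, and the gripper is clear.

```bash
python3 -c "
from plant import hand_in
print(hand_in())"
```

```text
the job is handed in; nothing more can be done
None
```

The idler spring is refitted and the job is handed in at about 17.6 s of the 67 s allowed. I gripped the loop-end block and put the hook's leg down through the idler hole with no contact force felt. I then drew the idler home, stretched the spring about 18 mm with the loop tilted clear, and lowered the loop over the post head onto the neck. Finally I eased off and let go.

- **Last picture:** the loop sits round the post below its head, the spring is taut and straight, and the hook is in its hole. The idler arm is square to the machine, as it should be when home.
- **Forces:** the wrist readings stayed under about 8 N and fell to zero on release. I felt no contact on the post head as the loop went down.
- **Not fully confirmed:** about 4 N of the spring's pull was still on the gripper when I opened it, so the loop took up the last bit of slack by itself. Whether the wheel is home I judged from the arm's angle in the pictures, as the joint is not measured. I kept the watch, jar and loupe clear of the route but took no final picture of them.

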